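# Tip the tall tub of battery cells over the edge stop

## Task

Two tubs stand side by side on the deck of the grey metal emptying bench. Push the tall one over the bench's edge stop, without ever lifting it off the bench, so that it falls onto its side on the ramp with its mouth towards the trough and both battery cells roll out into the trough; leave the tub lying there.

Things in the scene. Friction and masses are not known exactly. Their poses are not given: they have to be found in the camera images.
- bench: Fixed grey metal bench, 300 wide (y), all in mm. Origin: table height, mid-width, under the stop's robot-side face; x away from robot, z up. x -130..0: deck at z 45, both tubs on it; 0..6: stop (steel lip), top z 53; 6..131: ramp down at 16 deg, z 53 to 17; 131..240: trough, floor z 5, walls to z 32. Ramp sides to z 65. The low tub stands 134-210 beside the tall one.
- tall_tub: Open white tub, mm: x 76, y 64, 120 tall, walls 3, 0.2 kg, holds two cells (low tub: 55 tall). Origin: underside centre; z out of the mouth, x to the stop. Starts upright on the deck, 3-12 short of the stop, square within 5 deg, on the left or right half. Pushed high on its robot side it turns over the stop, falls by itself past 55 deg, and lying on the ramp is at most 130 above the table.
- cell_a: Round dark battery cell, 26 mm in diameter, 50 mm long, 65 g, lying in the tall tub. Origin at its middle; y is its axis, lying across the bench, so it rolls down the ramp.
- cell_b: The second battery cell in the tall tub, the same as cell_a.
Things that resemble listed ones, but are neither listed nor needed, are in the scene too. What is shaped like the cell_a but blue or green is not meant.

How it is judged:
By the outcome, as a careful person would: the job done as asked, in the order asked, and still so for the second after the job is handed in, with the robot touching nothing.
It also fails if it takes over 32 s, if anything falls off the work surface, if the arm or the gripper's body presses on something with over 40 N, if the wrist force passes 120 N, or if a joint passes its speed limit or range.

## Robot

A 7-joint arm with a two-finger parallel gripper is mounted at the origin on the work surface. World frame = base frame: x ahead of the robot, y to its left, z up, the work surface at z = 0. Lengths are in m, angles in degrees, forces in N, time in s.
With the tool pointing down it reaches from about 0.375 to 0.925 m from the base axis. Payload 3.1 kg.
Tool frame: the origin (TCP) lies on the centre line of the jaws, within the pads' length; the fingertips stand 8 mm ahead of it and the grasp point (between the pads) lies 11 mm behind it; z points along the fingers, y is the line along which they close (so a half turn about z gives the same grasp; the last joint's range is limited). The gripper opens to 85 mm and grips with 20 to 120 N. Pads are 22 mm wide; open, the fingers measure 114 mm over their backs; the gripper's body (76 mm by 85 mm) begins 54 mm behind the grasp point. The pads swing forward as they close: fully open they stand 13 mm farther back than shut.
Start: joints at [-72.181, 21.939, 2.515, 91.553, -1.026, 66.532, -2.859], TCP at [0.258, 0.596, 0.239] pointing down, gripper open.
Joint ranges: [-149.38, 149.38], [-23.57, 123.04], [-84.95, 90], [0, 143.3], [-89.99, 269.99], [3.08, 112.72], [-163.45, 163.45]. Speed limits (degrees/s): [159.86, 159.86, 180, 180, 180, 180, 180].

## Interface

Orientations are given as [roll, pitch, yaw] about the fixed x, y, z axes, in that order (R = Rz(yaw) Ry(pitch) Rx(roll)).
In Python, from bench import status, vision, finish_job gives the robot as it stands.
- The arm moves only by the tool play_rows, never from a script. Its argument "deltas" is a list of rows, each a list of 5 numbers: the shift along the tool's x, y, z as a fraction of full scale, then the turn about the tool's z as a fraction of full scale, then the opening, from 0 (shut) to 1 (fully open). A call has 1 to 20 rows; each row is the pose to reach, as a shift and turn from the pose commanded when the call began, along the tool's axes at that moment; what a row does not reach only later rows make up. Full scale, the value 1, is 0.15 m for a shift and 120 degrees for a turn. A row lasts 1/10 s, in which the tool goes at most 50 mm and 8.59 degrees, less where a joint would pass 70% of its speed; a pose out of reach is approached as far as the arm can. A call with a number of a shift or a turn outside -1 to 1 is refused whole. A call with a gripper value outside its range is refused whole. The fingers move at their own pace and stop on an object; "grip_force" is the grip in N (left out, the last holds). Time passes only in rows, so rows that repeat a pose let the fingers close. It gives the time, the measured TCP pose, the force, the opening and the grip force at its end, in the units of the state.
- status.state(): the state, without advancing time (a new reading comes with each control period).
- vision.camera(name): name is "side" or "top"; returns the picture (384x512x3 uint8, blue, green, red); there is no depth.
- vision.calibration(name): a dict with "fx", "fy", "cx", "cy" (pixels), "rvec" (rotation vector, rad) and "tvec" (3), from world to camera coordinates, as OpenCV has them. Camera axes: x right, y down, z forward; pixel columns grow to the right and rows downward; lengths in m; the calibration is good to about 2 mm. A picture is of the moment at which its call begins. calibration takes no time and is no camera call.
- finish_job(): hands the job in; it is judged then, once.
The state is a dict: "clock": time; "qpos": joint angles; "joint_vel": joint speeds; "joint_torque": joint torques, N m; "ee_pos": TCP position; "orientation": TCP orientation; "force": force on the tool from outside, world axes, zero at the start; "torque": the same for the moment, N m; "width": finger opening in m; "finger_force": force on a finger pad.
Only numpy, scipy, OpenCV 4.12 (cv2) and the standard library are available. Lean on these libraries where they do the work, as an engineer would, in place of code of your own. Each camera call takes 0.05 s, during which the arm holds its last target. There are 200 camera calls.

## Working session

There is one attempt and no reset: what is moved stays moved. The work goes in short steps, Python scripts to look and compute and a tool call to move; the robot and the scene stay as the last step left them, time stands still between calls to the robot, and variables do not carry over. Pictures are saved under pics/ and viewed, at most 10 in all, crops included, and the job is handed in when it is done.

Besides the shell and the picture viewer there is one more tool, called after "Emit:" in YAML: its name, and indented under it one key for each argument. play_rows: Moves the arm, as the interface text tells. Its arguments: {"type":"object","properties":{"deltas":{"type":"array"},"grip_force":{"type":"number"}},"required":["deltas"]}

```bash
mkdir -p pics; python3 - <<'E'
from bench import status, vision
import cv2,numpy as np
for n in("side","top"):
    cv2.imwrite(f"pics/{n}0.png",vision.camera(n)); c=vision.calibration(n)
    print(n,c); R=cv2.Rodrigues(np.array(c["rvec"],float))[0]; print(-R.T@np.array(c["tvec"]).ravel())
s=status.state();print(s["clock"],s["ee_pos"],s["orientation"],s["force"])
E
```

```text
side {'fx': 351.33754047184635, 'fy': 351.33754047184635, 'cx': 256.8402828042015, 'cy': 185.20254286603938, 'rvec': array([ 0.20788762,  2.79412218, -1.25193672]), 'tvec': array([ 0.45542586, -0.0505339 ,  0.82408414])}
[0.5548118  0.57097957 0.50522001]
top {'fx': 393.432760928957, 'fy': 393.432760928957, 'cx': 257.03476241236746, 'cy': 186.7126361959092, 'rvec': array([ 2.12611308, -2.1821511 ,  0.09964112]), 'tvec': array([0.10938035, 0.50268576, 0.67658235])}
[0.42616235 0.08336123 0.73065537]
0.1 [0.25805704 0.59565977 0.23799565] [-1.79862038e+02  8.17117351e-03  1.56582190e+02] [ 1.09790192 -0.52016709 -0.39704421]
```

View pics/side0.png

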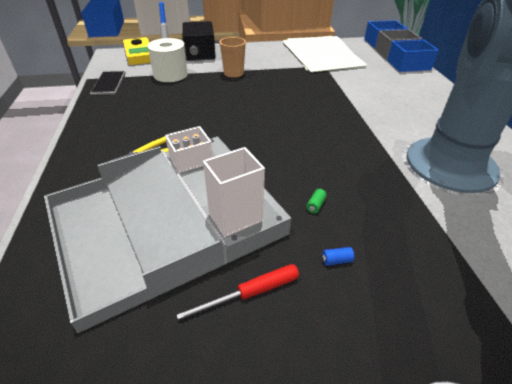

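View pics/top0.png

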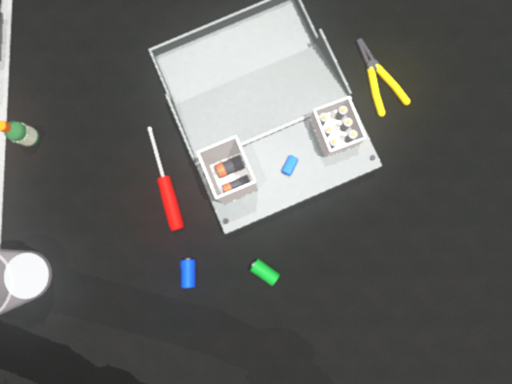

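The side view shows the tall tub at (235,190) and the low tub at (188,148). In the top view, the tall tub with two dark/orange cells is at (228,168) and the low tub full of cells is at (338,127). Lookalikes in the top view: blue cells at (289,165) and (188,273), a green cell at (265,272), and the low tub at (338,127). I choose the tub at (228,168) and will check it in enlarged crops.

```bash
python3 - <<'E'
import cv2
a=cv2.imread("pics/top0.png")[90:240,150:350]; cv2.imwrite("pics/topc.png",cv2.resize(a,None,fx=4,fy=4,interpolation=cv2.INTER_CUBIC))
a=cv2.imread("pics/side0.png")[120:270,130:300]; cv2.imwrite("pics/sidec.png",cv2.resize(a,None,fx=4,fy=4,interpolation=cv2.INTER_CUBIC))
E
```

```text
(no output)
```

View pics/topc.png

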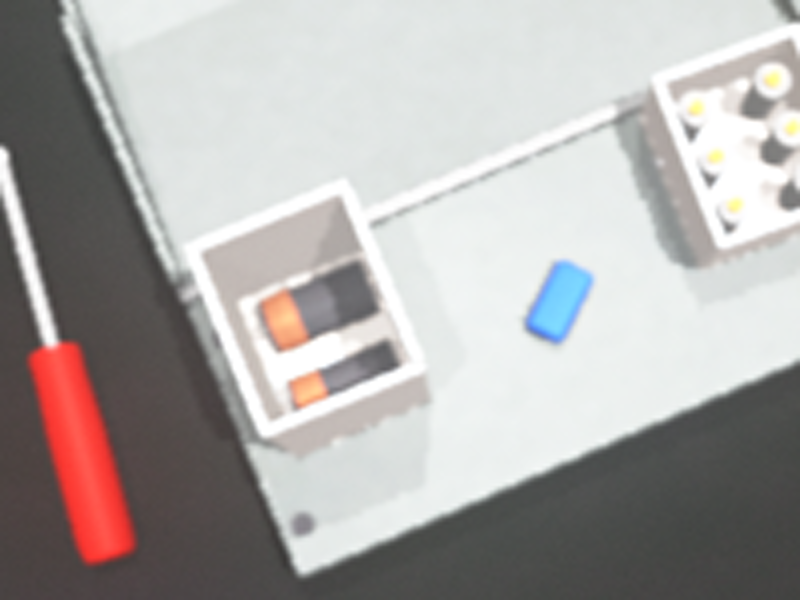

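View pics/sidec.png

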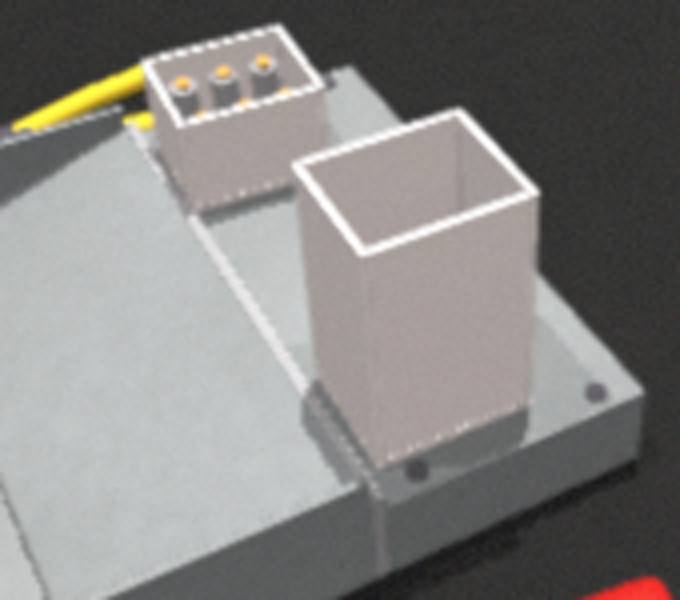

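The crops confirm the tall tub: it holds two dark/orange cells, and its rim corners read clearly in both views. I'll triangulate them now.

```bash
cat > h.py <<'E'
import cv2,numpy as np
from bench import vision
def P(n):
    c=vision.calibration(n);K=np.array([[c["fx"],0,c["cx"]],[0,c["fy"],c["cy"]],[0,0,1]])
    R=cv2.Rodrigues(np.array(c["rvec"],float))[0];return K,R,np.array(c["tvec"],float).reshape(3,1)
def tri(a,b):
    M=[k@np.hstack([r,t]) for k,r,t in(P("side"),P("top"))]
    X=cv2.triangulatePoints(M[0],M[1],np.array(a,float).T,np.array(b,float).T);return (X[:3]/X[3]).T
def onz(n,uv,z):
    K,R,t=P(n);C=(-R.T@t).ravel();d=R.T@np.linalg.inv(K)@[*uv,1];return C+d*(z-C[2])/d[2]
E
python3 - <<'E'
from h import *
np.set_printoptions(precision=4,suppress=True)
X=tri([(221.25,183.25),(203.75,161),(264.5,167.5),(245,147.25)],[(197,151.5),(236.75,135.25),(216.25,199),(255.75,181.5)])
print("rim TL TR BL BR\n",X,X.mean(0))
ax=(X[0]+X[1]-X[2]-X[3]);print("tub yaw",np.degrees(np.arctan2(ax[1],ax[0])),np.linalg.norm(X[0]-X[1]),np.linalg.norm(X[0]-X[2]))
for n,uv,z in(("top",(225,233.75),.045),("top",(381,164),.045),("top",(242.5,144.5),.053),("top",(307,116),.053),("side",(290.5,218),.045),("top",(289,165),.052),("top",(225,220.5),.045)):
    print(n,uv,onz(n,uv,z))
E
```

```text
rim TL TR BL BR
 [[0.5441 0.1808 0.1638]
 [0.5672 0.1219 0.1624]
 [0.4741 0.1533 0.1636]
 [0.4977 0.0955 0.1635]] [0.5208 0.1379 0.1633]
tub yaw 21.12087401154974 0.06324679078963727 0.07524753551882928
top (225, 233.75) [0.4231 0.1536 0.045 ]
top (381, 164) [ 0.5377 -0.1224  0.045 ]
top (242.5, 144.5) [0.578  0.1195 0.053 ]
top (307, 116) [0.6258 0.0046 0.053 ]
side (290.5, 218) [0.4247 0.1564 0.045 ]
top (289, 165) [0.5394 0.0392 0.052 ]
top (225, 220.5) [0.446  0.1532 0.045 ]
```

```bash
python3 - <<'E'
from h import *
np.set_printoptions(precision=3,suppress=True)
for z in(.0,.1,.2,.3): print(z,onz("top",(25,275),z),onz("side",(440,381),z))
a=cv2.imread("pics/top0.png")[200:384,0:130];b=cv2.imread("pics/side0.png")[300:384,380:512]
b=cv2.copyMakeBorder(b,0,100,0,0,cv2.BORDER_CONSTANT)[:,:130]
cv2.imwrite("pics/mug.png",cv2.resize(np.hstack([a,b]),None,fx=3,fy=3))
E
```

```text
0.0 [0.356 0.529 0.   ] [0.28  0.435 0.   ]
0.1 [0.366 0.468 0.1  ] [0.335 0.462 0.1  ]
0.2 [0.375 0.407 0.2  ] [0.389 0.489 0.2  ]
0.3 [0.385 0.346 0.3  ] [0.443 0.516 0.3  ]
```

View pics/mug.png

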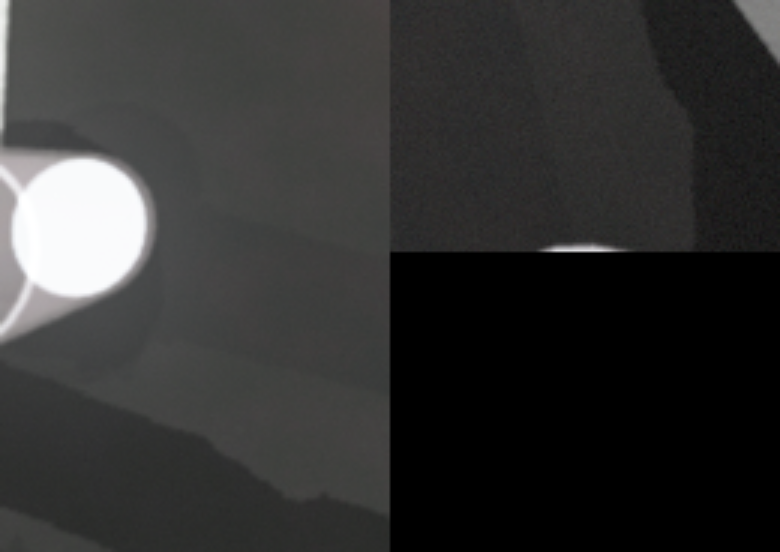

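The pale object at (25,275) in the top view is a clutter cylinder standing near the start pose. I'll rise first, then travel above everything.

Emit:
play_rows:
  deltas:
    - [0,0,-0.25,0,0.3]
    - [0,0,-0.5,0,0.3]
    - [0,0,-0.67,0,0.3]
    - [-0.2,-0.2,-0.67,0,0.3]
    - [-0.4,-0.4,-0.67,0,0.3]
    - [-0.6,-0.6,-0.67,0,0.3]
    - [-0.82,-0.83,-0.67,0,0.3]
    - [-0.82,-0.83,-0.67,0,0.3]

```text
clock: 0.9
ee_pos: [0.3267, 0.4252, 0.3392]
orientation: [-179.8, 0.2, 155.9]
force: [1.8, 0.0, -0.5]
width: 0.0257
finger_force: 0.0
```

Emit:
play_rows:
  deltas:
    - [-0.2,-0.2,0,0,0.3]
    - [-0.4,-0.4,0,0,0.3]
    - [-0.6,-0.6,0,0,0.3]
    - [-0.82,-0.83,0,0,0.3]
    - [-0.82,-0.83,0,0,0.3]
    - [-0.82,-0.83,0,0,0.3]

```text
clock: 1.5
ee_pos: [0.3854, 0.2692, 0.3396]
orientation: [180.0, -0.1, 156.4]
force: [0.3, 1.1, -0.0]
width: 0.0258
finger_force: 0.0
```

Emit:
play_rows:
  deltas:
    - [-0.15,-0.15,0,-0.06,0.3]
    - [-0.3,-0.3,0,-0.12,0.3]
    - [-0.45,-0.45,0,-0.18,0.3]
    - [-0.6,-0.6,0,-0.24,0.3]
    - [-0.75,-0.75,0,-0.3,0.3]
    - [-0.82,-0.83,0,-0.35,0.3]
    - [-0.82,-0.83,0,-0.38,0.3]
    - [-0.82,-0.83,0,-0.38,0.3]
    - [-0.82,-0.83,0,-0.38,0.3]

```text
clock: 2.4
ee_pos: [0.4482, 0.109, 0.3396]
orientation: [-180.0, -0.0, -157.7]
force: [-0.3, -0.3, 0.3]
width: 0.0255
finger_force: 0.0
```

Emit:
play_rows:
  deltas:
    - [0,0,0.25,0,0.3]
    - [0,0,0.5,0,0.3]
    - [0,0,0.75,0,0.3]
    - [0,0,1,0,0.3]
    - [0,0,1,0,0.3]

```text
clock: 2.9
ee_pos: [0.4436, 0.1069, 0.1849]
orientation: [-179.9, -0.7, -157.7]
force: [-0.8, 0.9, -0.4]
width: 0.0257
finger_force: 0.0
```

Emit:
play_rows:
  deltas:
    - [0,0,0.15,0,0.3]
    - [0,0,0.3,0,0.3]
    - [0,0,0.3,0,0.3]
    - [0,0,0.3,0,0.3]

```text
clock: 3.3
ee_pos: [0.4494, 0.108, 0.1462]
orientation: [180.0, 0.1, -157.8]
force: [0.1, -0.3, 0.7]
width: 0.0256
finger_force: 0.0
```

```bash
python3 - <<'E'
from bench import vision
import cv2
cv2.imwrite("pics/s1.png",cv2.resize(vision.camera("side")[100:290,40:320],None,fx=2.5,fy=2.5))
E
```

```text
(no output)
```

View pics/s1.png

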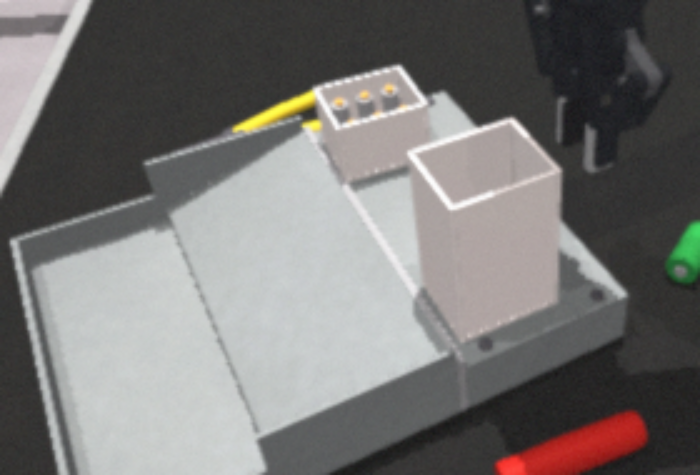

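The gripper fingers are behind the tub at about (590,150) in the crop, below the rim and clear of it. I'll start pushing slowly.

Emit:
play_rows:
  deltas:
    - [-0.06,0,0,0,0.3]
    - [-0.12,0,0,0,0.3]
    - [-0.15,0,0,0,0.3]
    - [-0.18,0,0,0,0.3]
    - [-0.21,0,0,0,0.3]
    - [-0.24,0,0,0,0.3]
    - [-0.27,0,0,0,0.3]
    - [-0.3,0,0,0,0.3]
    - [-0.33,0,-0.01,0,0.3]
    - [-0.36,0,-0.02,0,0.3]
    - [-0.39,0,-0.03,0,0.3]
    - [-0.42,0,-0.04,0,0.3]
    - [-0.42,0,-0.04,0,0.3]

```text
clock: 4.65
ee_pos: [0.5084, 0.1316, 0.1514]
orientation: [-180.0, 0.2, -157.8]
force: [-1.5, -1.1, 2.3]
width: 0.0257
finger_force: 1.2
```

```bash
python3 - <<'E'
from bench import vision
import cv2
cv2.imwrite("pics/s2.png",cv2.resize(vision.camera("side")[100:290,40:320],None,fx=2.5,fy=2.5))
E
```

```text
(no output)
```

View pics/s2.png

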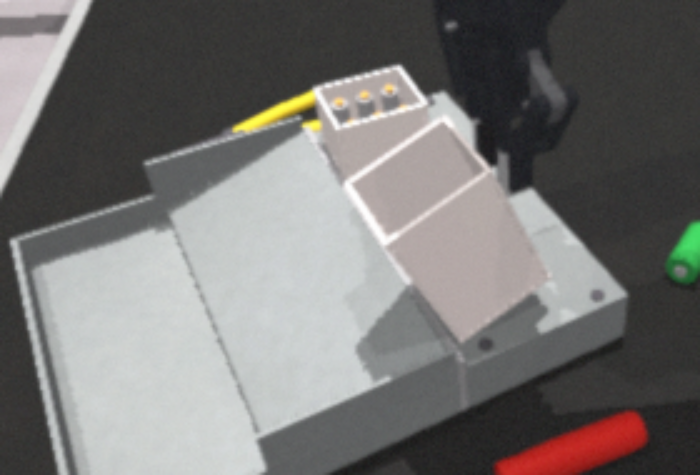

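The tub is tilting cleanly over the stop at about 30°, pivoting near (460,340). I'll keep pushing.

Emit:
play_rows:
  deltas:
    - [-0.03,0,-0.01,0,0.3]
    - [-0.06,0,-0.02,0,0.3]
    - [-0.09,0,-0.03,0,0.3]
    - [-0.12,0,-0.04,0,0.3]
    - [-0.15,0,-0.05,0,0.3]
    - [-0.18,0,-0.06,0,0.3]
    - [-0.21,0,-0.07,0,0.3]
    - [-0.24,0,-0.07,0,0.3]
    - [-0.27,0,-0.07,0,0.3]
    - [-0.3,0,-0.07,0,0.3]
    - [-0.33,0,-0.07,0,0.3]
    - [-0.36,0,-0.07,0,0.3]
    - [-0.36,0,-0.07,0,0.3]

```text
clock: 6.0
ee_pos: [0.5573, 0.1516, 0.161]
orientation: [-180.0, 0.0, -157.8]
force: [0.1, -0.4, -0.3]
width: 0.0255
finger_force: 0.0
```

```bash
python3 - <<'E'
from bench import vision
import cv2
cv2.imwrite("pics/s3.png",cv2.resize(vision.camera("side")[100:290,40:320],None,fx=2.5,fy=2.5))
E
```

```text
(no output)
```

View pics/s3.png

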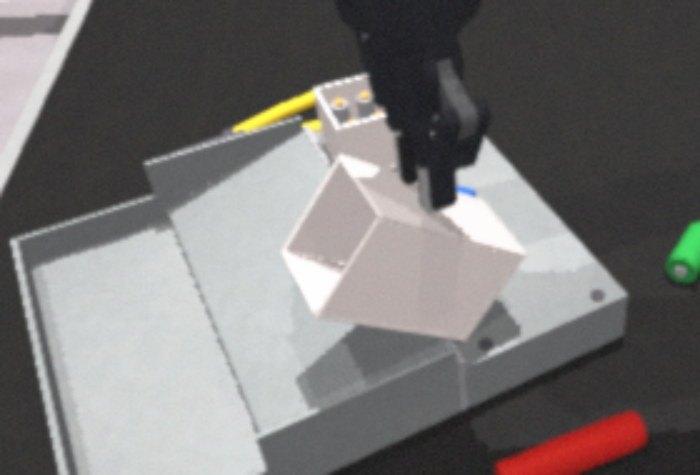

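It is past about 55° with zero contact force, so it's probably falling. I'll hold and check numerically for motion.

Emit:
play_rows:
  deltas:
    - [0,0,0,0,0.3]
    - [0,0,0,0,0.3]
    - [0,0,0,0,0.3]
    - [0,0,0,0,0.3]
    - [0,0,0,0,0.3]
    - [0,0,0,0,0.3]
    - [0,0,0,0,0.3]
    - [0,0,0,0,0.3]

```text
clock: 6.85
ee_pos: [0.5568, 0.1512, 0.1613]
orientation: [180.0, -0.0, -157.8]
force: [-0.5, 0.3, -0.0]
width: 0.0258
finger_force: 0.0
```

```bash
python3 - <<'E'
from bench import vision
import cv2,numpy as np
a=vision.camera("side");b=vision.camera("top");
o=cv2.resize(cv2.imread("pics/s3.png"),(280,190)); print(np.abs(a[100:290,40:320].astype(int)-o).mean())
cv2.imwrite("pics/s4.png",np.vstack([np.hstack([a[100:340,20:320],b[0:240,130:400]])]))
E
python3 -c "
import cv2;a=cv2.imread('pics/s4.png');cv2.imwrite('pics/s4b.png',cv2.resize(a,None,fx=1.4,fy=1.4))"
```

```text
2.1773245614035086
```

View pics/s4b.png

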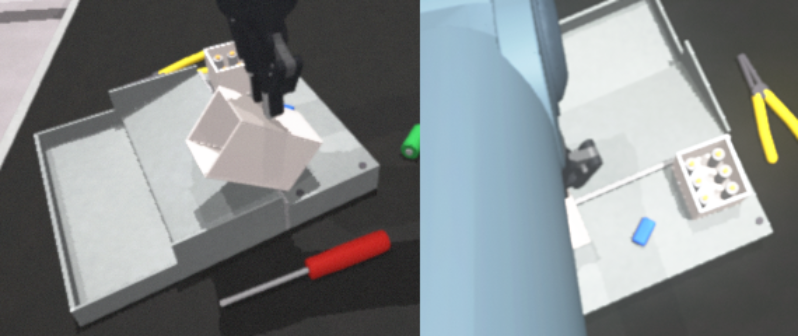

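The tub is at about 47°, near balance and resting lightly on the fingers, so it hasn't fallen yet. I'll push on.

Emit:
play_rows:
  deltas:
    - [-0.03,0,0,0,0.3]
    - [-0.06,0,0,0,0.3]
    - [-0.09,0,0,0,0.3]
    - [-0.12,0,0,0,0.3]
    - [-0.15,0,0,0,0.3]
    - [-0.18,0,0,0,0.3]
    - [-0.21,0,0,0,0.3]
    - [-0.24,0,0,0,0.3]
    - [-0.27,0,0,0,0.3]
    - [-0.3,0,0,0,0.3]
    - [-0.3,0,0,0,0.3]
    - [-0.3,0,0,0,0.3]
    - [-0.3,0,0,0,0.3]
    - [-0.3,0,0,0,0.3]

```text
clock: 8.35
ee_pos: [0.5983, 0.1681, 0.1612]
orientation: [180.0, -0.0, -157.8]
force: [-0.3, -0.5, 0.5]
width: 0.026
finger_force: 0.0
```

```bash
python3 - <<'E'
from bench import vision
import cv2,numpy as np
a=vision.camera("side");o=cv2.resize(cv2.imread("pics/s3.png"),(280,190))
c=a[100:290,40:320]; print(np.abs(c.astype(int)-o).mean()); cv2.imwrite("pics/s5.png",a)
def dark(img): # dark/orange pixels in trough + ramp
    h=cv2.cvtColor(img,cv2.COLOR_BGR2HSV); m=cv2.inRange(h,(5,120,120),(20,255,255))
    n,l,s,ce=cv2.connectedComponentsWithStats(m); return [(s[i][4],ce[i].round()) for i in range(1,n) if s[i][4]>5]
print(dark(a[100:,:330]))
# white tub mask bounding box
g=a[130:300,130:300]; print((cv2.cvtColor(g,cv2.COLOR_BGR2GRAY)>225).sum())
E
```

```text
17.236979949874687
[(np.int32(240), array([ 89., 193.]))]
1805
```

Something moved, and orange now shows in the trough at side (89,293). I'll retract straight up and back, then look.

Emit:
play_rows:
  deltas:
    - [0,0,-0.15,0,0.3]
    - [0,0,-0.4,0,0.3]
    - [0,0,-0.7,0,0.3]
    - [0,0,-1,0,0.3]
    - [0.3,0,-1,0,0.3]
    - [0.6,0,-1,0,0.3]
    - [0.9,0,-1,0,0.3]
    - [0.9,0,-1,0,0.3]
    - [0.9,0,-1,0,0.3]
    - [0.9,0,-1,0,0.3]

```text
clock: 9.4
ee_pos: [0.4746, 0.1179, 0.312]
orientation: [180.0, 0.1, -157.8]
force: [0.1, 0.4, 0.1]
width: 0.0254
finger_force: 0.0
```

```bash
python3 - <<'E'
from bench import vision
import cv2,numpy as np
a=vision.camera("side");b=vision.camera("top")
cv2.imwrite("pics/s6.png",cv2.resize(np.hstack([a[100:340,20:320],b[0:240,130:400]]),None,fx=1.4,fy=1.4))
E
```

```text
(no output)
```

View pics/s6.png

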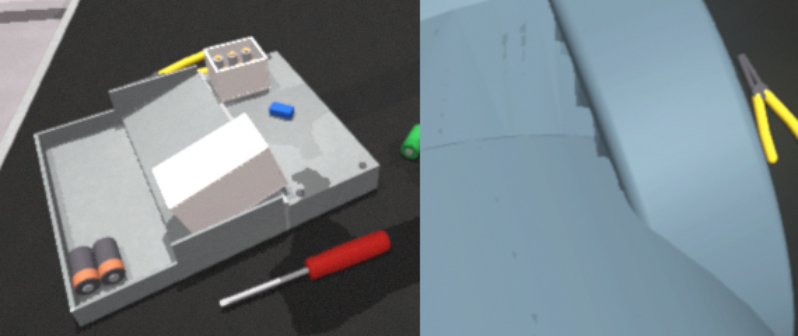

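The tub lies on the ramp at about (220,170) with its mouth towards the trough. Both cells are in the trough at (85,270) and (108,262). The robot is clear. I'll check that everything is still and hand in.

Emit:
play_rows:
  deltas:
    - [0,0,0,0,0.3]
    - [0,0,0,0,0.3]
    - [0,0,0,0,0.3]
    - [0,0,0,0,0.3]
    - [0,0,0,0,0.3]
    - [0,0,0,0,0.3]
    - [0,0,0,0,0.3]
    - [0,0,0,0,0.3]

```text
clock: 10.3
ee_pos: [0.4735, 0.1172, 0.3113]
orientation: [180.0, 0.0, -157.8]
force: [-0.3, 1.1, 0.3]
width: 0.0252
finger_force: 0.0
```

```bash
python3 - <<'E'
from bench import vision,finish_job
import cv2,numpy as np
a=vision.camera("side")
for _ in range(6): b=vision.camera("side")
d=np.abs(cv2.blur(a,(3,3))[100:340,20:300].astype(int)-cv2.blur(b,(3,3))[100:340,20:300]).max();print(d)
if d<30: print(finish_job())
E
```

```text
6
the job is handed in; nothing more can be done
None
```

I pushed the tall tub over the stop without lifting it; it lies on the ramp with its mouth to the trough, both cells are in the trough, and the job was handed in at about 10.7 s with the arm clear and nothing moving.

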